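# Self-test of a gem-lap drive unit

### The arm

A 6-joint arm with a two-finger parallel gripper is mounted at the origin on the work surface. World frame = base frame: x ahead of the robot, y to its left, z up, the work surface at z = 0. Lengths are in m, angles in degrees, forces in N, time in s.
With the tool pointing down it reaches from about 0.25 to 0.85 m from the base axis. Payload 12.5 kg.
Tool frame: the origin (TCP) lies between the finger pads; the fingertips stand 11 mm ahead of it and the grasp point (between the pads) lies 8 mm behind it; z points along the fingers, y is the direction in which the jaws open and shut (so a half turn about z gives the same grasp; the last joint's range is limited). The gripper opens to 93 mm and grips with 3 to 60 N. Pads are 15 mm wide; open, the fingers measure 128 mm over their backs; the gripper's body (75 mm by 188 mm) begins 65 mm behind the grasp point.
Start: joints at [-75.608, 20.094, 94.641, -0, 65.266, -4.847], TCP at [0.181, -0.519, 0.23] pointing down, gripper open.
Joint ranges: [-157.81, 157.81], [-45, 120.19], [0.68, 151.7], [-89.99, 269.99], [4.06, 180], [-164.3, 164.3]. Speed limits (degrees/s): [127.2, 127.2, 159.86, 180, 180, 180].

### API

Orientations are given as a 3x3 rotation matrix whose columns are the frame's x, y, z axes.
In Python, from bench import bot, get_state, viewer gives the robot as it stands. Calls block until the motion is done:
- bot.move_ptp(position, orientation): joint-space move of the TCP to a pose.
- bot.move_l(position, v=0.15, ori=None, threshold=None): straight line of the TCP; ori=None keeps the orientation; v is the mean speed in m/s. With threshold (N) it stops when the force on the tool has changed by that much, and returns True; else False.
- bot.set_joints(angles): joint-space move.
- bot.grip(opening, effort=None): opening from 0.0 (shut) to 1.0 (fully open); effort is the grip in N (None keeps the last); returns when the fingers have stopped.
- bot.dwell(seconds).
- bot.solve_ik(position, orientation): joint angles nearest the present ones, or None.
- get_state(): the state.
- viewer.camera(name): name is "scene" or "top"; returns a dict with "pixels" (384x512x3 uint8, red, green, blue), "intrinsics" (3x3 intrinsics, pixels), "k1" (the pictures are not rectified: a ray, as slopes to the right and down, at radius r is drawn at 1 + k1 r^2 times it, then the intrinsics apply), "eye" and "rotation" of the camera in the world. Camera axes: x right, y down, z forward; pixel columns grow to the right and rows downward; lengths in m; the calibration is good to about 2 mm. A picture is of the moment at which its call begins. There is no depth.
A pose or a line that the arm cannot do raises bot.PlanningError and nothing moves.
- bot.sign_off(): hands the job in, once; it reports no verdict.
The state is a dict: "t": time; "joint_positions": joint angles; "qd": joint speeds; "tau": joint torques, N m; "tcp_pos": TCP position; "tool_rot": TCP orientation; "contact_force": force on the tool from outside, world axes, zero at the start; "torque": the same for the moment, N m; "width": opening from 0.0 (shut) to 1.0 (fully open).
Only numpy, scipy, OpenCV 4.12 (cv2) and the standard library are available. Lean on these libraries where they do the work, as an engineer would, in place of code of your own. Each camera call takes 0.05 s, during which the arm holds its last target. There are 200 camera calls.

### The job

Run the self-test of the lap grinder's grey drive unit. Tip the aluminium hatch out of its flush nest by pressing down its striped far end, lift it out by the end that rises and lay it flat on the blue mat without dropping it, and plug every orange test probe on the bench fully home, each in a socket of its own in the unit's front. Only when all of that is done, press the green test button in the nest fully down and let it go, leave hatch and probes where they are, and do not disturb the other things on the bench.

Things in the scene. Friction and masses are not known exactly. Their poses are not given: they have to be found in the camera images.
- unit: grey drive unit of the lap grinder, fixed to the bench: 170 mm deep (own x), 280 mm wide (own y), 70 mm high, flat top. Origin: centre of its underside. Own -x is its front, towards the robot, with four sockets in yellow bezels
- nest (a point): centre of the hatch's nest, at the height of the unit's top face; axes as the unit's. A pocket open at the top, from 52 mm before this point (unit's -x) to 58 mm beyond it, 53 mm wide, too close round the hatch for fingers. The hatch's underside rests 20 mm down on two bars across the nest: one at the front wall (6 mm wide), one from 6 mm before to 2 mm beyond this point
- nest_bar (a point): edge of the second bar, 20 mm below the unit's top, over which the hatch rocks. Beyond it (unit's +x) the nest is hollow, 44 mm deep: pressing the hatch's far end down about 20 mm rocks the hatch to about 30 degrees, and it stays so when let go, its near end standing about 22 mm above the unit's top
- hatch_c (a point): centre of the hatch, a loose solid aluminium block 100 mm (own x) x 50 mm (y) x 20 mm thick (z), about 0.25 kg, at first flush in the nest with its x along the unit's x; a black stripe on top marks the end to press, at its +x. Tipped up, its near end can be gripped across the 50 mm width
- mat_top (a point): centre of the top face of the blue mat, fixed, 180 x 180 mm, 4 mm thick, on which the hatch is to be laid
- test_button (a joint): green round test button, 26 mm across, with a spring: 0 = up, 0.006 m = fully down (about 2 N at first, 5 N at the bottom); pressed straight down. It counts as pressed beyond 0.004 m
- button_top (a point): centre of the test button's top face, which lies 22 mm below the unit's top, in the nest under the hatch, 26 mm towards the unit's front from the nest's centre. The hollow round the button is 40 mm (unit's x) by 53 mm (y)
- socket0 (a point): mouth of a socket on the unit's front face, 38 mm above the bench: opening 13 x 13 mm, bore 42 mm deep straight along the unit's +x; axes as the unit's. Sockets are 70 mm apart
- socket1 (a point): another such socket mouth
- socket2 (a point): another such socket mouth
- socket3 (a point): another such socket mouth
- probe0_c (a point): cordless test probe (may be absent), lying on the bench: centre of its orange square handle, 75 mm long (own x) and 26 x 26 mm; a round steel pin, 10 mm thick with a rounded end, stands 40 mm out of the middle of the handle's +x end; 0.07 kg. Fully home, the handle's end meets the unit's front face
- probe0_tip (a point): the end of that probe's pin, 77.5 mm from its handle's centre along own x
- probe1_c (a point): another such test probe (may be absent): centre of its handle
- probe1_tip (a point): the end of that probe's pin, 77.5 mm from its handle's centre along own x
- probe2_c (a point): another such test probe (may be absent): centre of its handle
- probe2_tip (a point): the end of that probe's pin, 77.5 mm from its handle's centre along own x
- probe3_c (a point): another such test probe (may be absent): centre of its handle
- probe3_tip (a point): the end of that probe's pin, 77.5 mm from its handle's centre along own x
- lamp: bystander, not to be disturbed: oil lamp, polished aluminium, 100 mm wide, 108 mm tall. Origin at its underside
- spray: bystander, not to be disturbed: small black jar, 44 mm wide, 90 mm tall. Origin at its underside
- gauge: bystander, not to be disturbed: dial gauge lying flat, white face, 56 mm wide, 100 mm long, 14 mm thick; origin under the dial
- cup: bystander, not to be disturbed: white cup, 72 mm wide, 80 mm tall. Origin at its underside
- dops: bystander, not to be disturbed: dark wooden block 70 x 70 x 30 mm with brass dop sticks carrying gems, about 86 mm tall in all. Origin at its underside
Things that resemble listed ones, but are neither listed nor needed, are in the scene too. Leave any red or white look-alike of the part that bears probe0_c alone.

How it is judged:
By the outcome, as a careful person would: the job done as asked, in the order asked, and still so for the second after the job is handed in, with the robot touching nothing.
Of probe0, probe1, probe2, probe3 only 3 to 4 are there at a start; the rules pass over those that are not, and their reading is None.
At some moment in a run one of probe0, probe1, probe2, probe3 may be knocked a few centimetres aside while the robot is not near it.
It also fails if it takes over 210 s, if anything falls off the work surface, if the arm or the gripper's body presses on something with over 40 N, if the wrist force passes 120 N, or if a joint passes its speed limit or range.

## Working session

There is one attempt and no reset: what is moved stays moved. The work goes in short steps, each a Python script; the robot and the scene stay as the last script left them, time stands still between calls to the robot, and variables do not carry over. Pictures are saved under pics/ and viewed, about 12 in all and at most 16, crops included, and the job is handed in when it is done.

```bash
ls; mkdir -p pics
python3 - <<'E'
from bench import bot,get_state,viewer
import cv2
for n in("scene","top"):
    c=viewer.camera(n); cv2.imwrite(f"pics/{n}0.png",cv2.resize(c["pixels"][:,:,::-1],(800,600),interpolation=cv2.INTER_CUBIC))
    print(n,c["intrinsics"],c["k1"],c["eye"],c["rotation"])
print(get_state())
E
```

```text
pics
scene [[470.87236757   0.         257.78419906]
 [  0.         470.87236757 189.83652092]
 [  0.           0.           1.        ]] 0.0280282707146837 [ 1.56203292 -0.59495839  0.97570177] [[ 0.45214075  0.55735664 -0.69636364]
 [ 0.89174474 -0.29907723  0.33962351]
 [-0.0189751  -0.77453624 -0.63224485]]
top [[468.88055397   0.         252.11948201]
 [  0.         468.88055397 196.51189706]
 [  0.           0.           1.        ]] -0.057365421341047725 [ 0.44057881 -0.13049375  1.5440656 ] [[-0.02262618 -0.99843741  0.05109587]
 [-0.99962874  0.02337006  0.0140081 ]
 [-0.01518032 -0.05075995 -0.99859551]]
{'t': 0.1, 'joint_positions': array([-7.56076232e+01,  2.01212617e+01,  9.46721592e+01, -8.13149712e-04,
        6.52654526e+01, -4.84740470e+00]), 'qd': array([-0.08011003, -0.11448906, -0.15586359,  0.01757803, -0.01119688,
        0.05554994]), 'tau': array([ 6.17301903e-04, -4.98028636e+01, -2.85704952e+01,  7.00234948e-02,
        2.39233294e-02, -2.97338806e-05]), 'tcp_pos': array([ 0.18118411, -0.51899251,  0.22916261]), 'tool_rot': array([[ 9.44145856e-01,  3.29527740e-01, -2.67890880e-04],
       [ 3.29527841e-01, -9.44145337e-01,  9.92083817e-04],
       [ 7.39912131e-05, -1.02494933e-03, -9.99999472e-01]]), 'contact_force': array([-0.2365045 , -0.04171524,  0.53199513]), 'torque': array([-0.03067063, -0.0300412 ,  0.03273232]), 'width': 0.9998284368598985}
```

View pics/scene0.png

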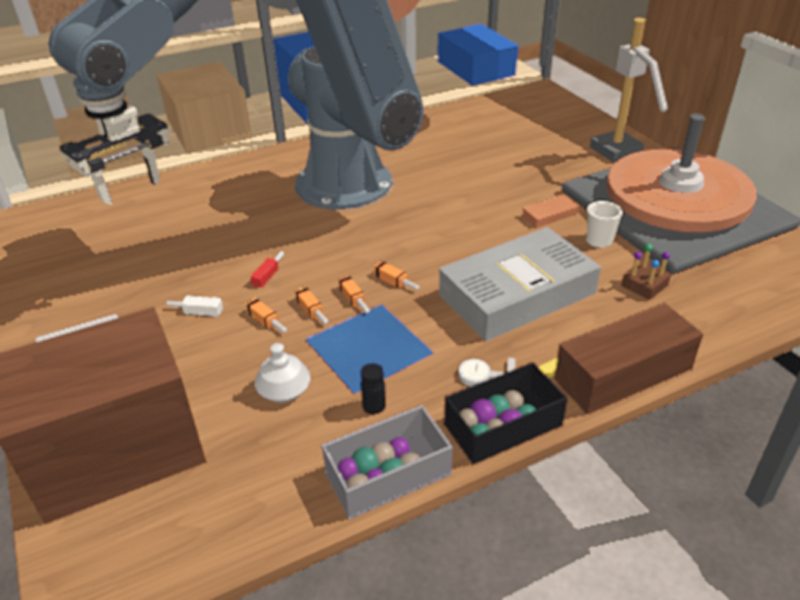

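View pics/top0.png

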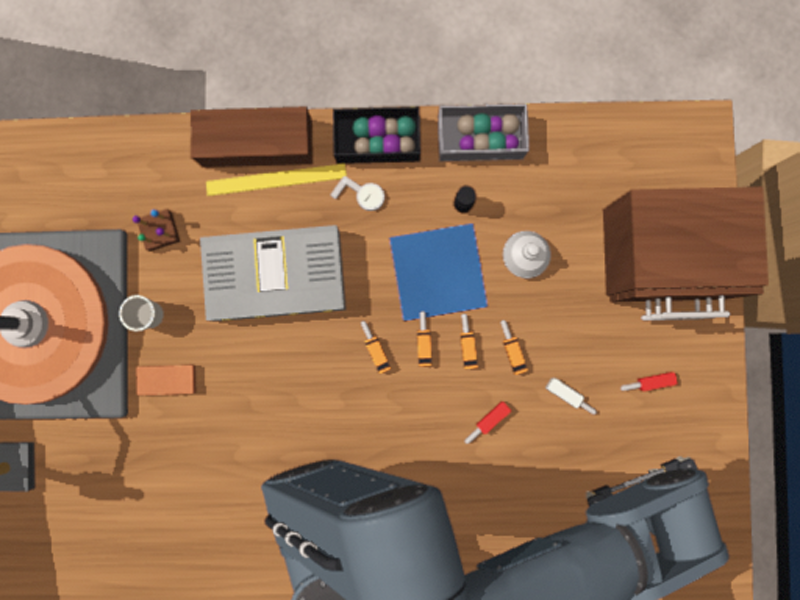

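The four orange probes lie in a row at about (376,350), (425,345), (469,347), (514,352) in the top view. The unit is at (272,273), the hatch at (270,263) with its stripe at the far end, and the mat at (438,272). The red and white look-alikes are nearer the robot. I'll enlarge this area.

```bash
cat > h.py <<'E'
import numpy as np,cv2
from bench import bot,get_state,viewer
def ray(c,u,v):
    K=c["intrinsics"]; d=np.array([(u-K[0,2])/K[0,0],(v-K[1,2])/K[1,1]]); s=d.copy()
    for _ in range(20): s=d/(1+c["k1"]*(s@s))
    return c["rotation"]@np.array([s[0],s[1],1.])
def at(c,u,v,z):
    r=ray(c,u,v); e=np.array(c["eye"]); return e+r*(z-e[2])/r[2]
def proj(c,P):
    p=np.array(c["rotation"]).T@(np.array(P)-c["eye"]); s=p[:2]/p[2]; s=s*(1+c["k1"]*(s@s)); K=c["intrinsics"]
    return np.array([K[0,0]*s[0]+K[0,2],K[1,1]*s[1]+K[1,2]])
def crop(c,u0,v0,u1,v1,k,name):
    im=cv2.resize(c["pixels"][v0:v1,u0:u1,::-1],None,fx=k,fy=k,interpolation=cv2.INTER_CUBIC)
    cv2.imwrite("pics/"+name,im)
def blobs(c,z,lo=25):
    hsv=cv2.cvtColor(c["pixels"],cv2.COLOR_RGB2HSV)
    m=cv2.inRange(hsv,(12,190,150),(25,255,255))
    n,l,st,ce=cv2.connectedComponentsWithStats(cv2.morphologyEx(m,cv2.MORPH_CLOSE,np.ones((5,5))))
    out=[]
    for i in range(1,n):
        if st[i,4]<lo: continue
        p=np.argwhere(l==i)[:,::-1].astype(np.float32); r=cv2.minAreaRect(p)
        out.append((r,st[i,4],at(c,*r[0],z)))
    return out
E
python3 - <<'E'
from h import *
c=viewer.camera("top")
for r,a,P in blobs(c,0.026): print(np.round(r[0],1),np.round(r[1],1),round(r[2]),a,P.round(4))
crop(c,125,138,285,248,5,"topA.png"); crop(c,245,138,345,248,5,"topB.png")
E
```

```text
(no output)
```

View pics/topA.png

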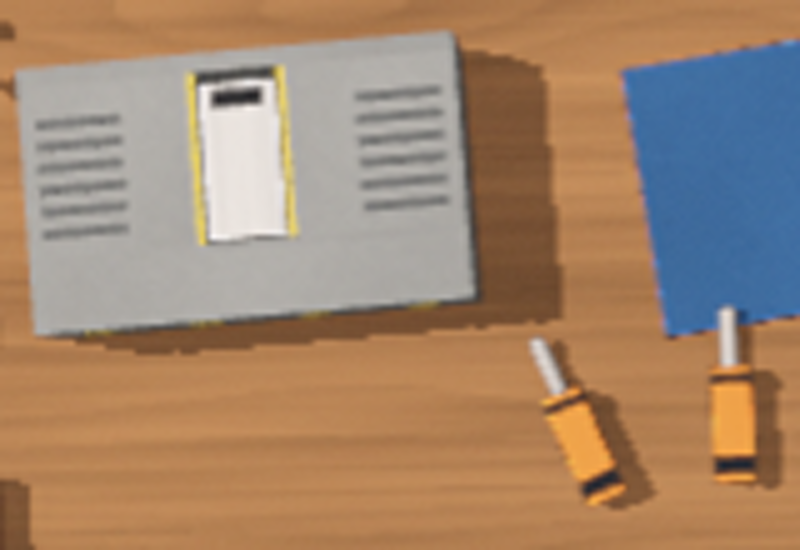

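View pics/topB.png

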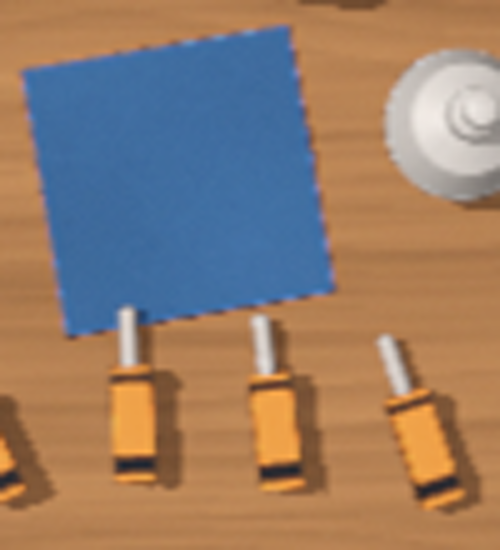

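```bash
sed -i 's/(12,190,150),(25,255,255)/(10,150,205),(25,255,255)/' h.py
python3 - <<'E'
from h import *
c=viewer.camera("top"); f=lambda x,y,z,o=125:at(c,(x+.5)/5-.5+o,(y+.5)/5-.5+138,z)
U=np.array([f(*p,.07) for p in[(16,70),(455,32),(478,300),(37,335)]])
print("unit",U.round(4),U.mean(0).round(4)); ex=(U[0]+U[1]-U[2]-U[3])/2; ey=(U[0]+U[3]-U[1]-U[2])/2
print(np.linalg.norm(ex),np.linalg.norm(ey),np.degrees(np.arctan2(ex[1],ex[0])),np.degrees(np.arctan2(-ey[0],ey[1])))
print("nest",np.array([f(*p,.07) for p in[(190,70),(283,66),(297,236),(204,244)]]).round(4))
print("hatch near",np.array([f(*p,.07) for p in[(207,240),(288,234)]]).round(4))
M=np.array([f(*p,.004,245) for p in[(23,72),(292,27),(335,292),(66,336)]])
print("mat",M.round(4),M.mean(0).round(4))
print("sockets",np.array([f(*p,.0445+.007) for p in[(97,333),(205,323),(315,315),(425,305)]]).round(4))
for n,o,t,m,r in[("A",125,(538,342),(564,395),(606,500)),("B",245,(127,308),(131,371),(136,480)),("C",245,(261,318),(269,381),(281,488)),("D",245,(387,338),(406,400),(444,501))]:
    T,m,R=f(*t,.013,o),f(*m,.026,o),f(*r,.026,o); d=(T-R)[:2]; print(n,T.round(4),R.round(4),np.linalg.norm(d),np.linalg.norm(m-R),np.degrees(np.arctan2(d[1],d[0])), ((m+R)/2).round(4))
for r,a,P in blobs(c,0.026): print(np.round(r[0],1),np.round(r[1],1),round(r[2]),a,P.round(4))
E
```

```text
unit [[ 0.6688  0.2836  0.07  ]
 [ 0.6855  0.0023  0.07  ]
 [ 0.5149 -0.0091  0.07  ]
 [ 0.4992  0.2715  0.07  ]] [0.5921 0.1371 0.07  ]
0.17046856692661327 0.28144068511412546 3.9651397155983874 3.304129355710009
nest [[0.6657 0.1717 0.07  ]
 [0.6667 0.1122 0.07  ]
 [0.5581 0.1048 0.07  ]
 [0.5545 0.164  0.07  ]]
hatch near [[0.557  0.1621 0.07  ]
 [0.5595 0.1105 0.07  ]]
mat [[ 0.667  -0.1026  0.004 ]
 [ 0.6926 -0.2812  0.004 ]
 [ 0.5165 -0.3044  0.004 ]
 [ 0.4917 -0.1269  0.004 ]] [ 0.5919 -0.2038  0.004 ]
sockets [[0.5004 0.2376 0.0515]
 [0.5052 0.1678 0.0515]
 [0.5087 0.0969 0.0515]
 [0.5135 0.0263 0.0515]]
A [ 0.4894 -0.0432  0.013 ] [ 0.3859 -0.0858  0.026 ] 0.11192569266624233 0.07305926614109307 22.35974124931068 [ 0.4201 -0.0729  0.026 ]
B [ 0.5088 -0.1672  0.013 ] [ 0.3969 -0.17    0.026 ] 0.11189540725703731 0.07044298994260673 1.426730420550022 [ 0.4321 -0.1693  0.026 ]
C [ 0.5002 -0.2545  0.013 ] [ 0.3896 -0.2634  0.026 ] 0.11092879733676958 0.06943637049962313 4.595491187163825 [ 0.4242 -0.2605  0.026 ]
D [ 0.4852 -0.3364  0.013 ] [ 0.3788 -0.3684  0.026 ] 0.11112094552108766 0.06946506071475159 16.717377591267212 [ 0.4116 -0.3571  0.026 ]
[176.1 114.3] [ 9.4 89.8] 82 702 [0.7948 0.1346 0.026 ]
[271. 222.] [22.  8.] 90 182 [ 0.4344 -0.1683  0.026 ]
[299.7 223.8] [22.7  8.2] 83 186 [ 0.4263 -0.261   0.026 ]
[241.1 226.8] [22.8  8.2] 66 171 [ 0.4211 -0.0713  0.026 ]
[329.6 227.2] [23.1  8.1] 70 170 [ 0.4131 -0.3572  0.026 ]
```

```bash
cat >> h.py <<'E'
TH=np.radians(3.6); EX=np.array([np.cos(TH),np.sin(TH),0]); EY=np.array([-np.sin(TH),np.cos(TH),0]); EZ=np.array([0,0,1.])
UC=np.array([.5921,.1371,0]); FACE=UC-.085*EX
def R(yaw): c,s=np.cos(yaw),np.sin(yaw); return np.array([[c,s,0],[s,-c,0],[0,0,-1.]])
def find():
    c=viewer.camera("top"); out=[]
    for r,a,P in blobs(c,.026,80):
        if not .15<P[0]<.75 or max(r[1])>30 or min(r[1])<5: continue
        b=cv2.boxPoints(r); 
        if np.linalg.norm(b[0]-b[1])<np.linalg.norm(b[1]-b[2]): b=np.roll(b,-1,0)
        d=at(c,*b[0],.026)-at(c,*b[1],.026); d*=np.sign(d[0]); out.append((P[:2].round(4),round(np.degrees(np.arctan2(d[1],d[0])),1),np.round(r[1],1)))
    return out
def pick(xy,yaw):
    p=np.array([*xy,.014]); Rm=R(np.radians(yaw)); bot.grip(.55)
    bot.move_ptp(p+[0,0,.1],Rm); bot.move_l(p,v=.12); bot.grip(0.,25); bot.move_l(p+[0,0,.09],v=.2)
    print("picked width",get_state()["width"])
def plug(k,dy=0):
    S=FACE+EY*(k+dy)+EZ*.039
    pos=lambda d:S+EX*d
    bot.move_ptp(pos(-.105)+EZ*.08,R(TH)); bot.move_l(pos(-.105),v=.15)
    f0=get_state()["contact_force"]
    print("pre",bot.move_l(pos(-.068),v=.05,threshold=12),(get_state()["contact_force"]-f0).round(1))
    s=bot.move_l(pos(-.0345),v=.04,threshold=20); g=get_state(); q=g["tcp_pos"]-S
    print("stop",s,"along",(q@EX).round(4),"lat",(q@EY).round(4),(g["contact_force"]-f0).round(1))
def release():
    bot.grip(.45); p=get_state()["tcp_pos"]; bot.move_l(p+EZ*.09,v=.2)
E
python3 - <<'E'
from h import *
for f in find(): print(f)
pick((.4206,-.072),22.4); plug(-.105); print(get_state()["t"])
E
```

```text
(array([ 0.4344, -0.1683]), np.float64(-1.4), array([22.,  8.]))
(array([ 0.4263, -0.261 ]), np.float64(5.6), array([22.7,  8.2]))
(array([ 0.4211, -0.0713]), np.float64(22.7), array([22.8,  8.2]))
(array([ 0.4131, -0.3572]), np.float64(18.0), array([23.1,  8.1]))
picked width 0.27488544263836784
pre False [ 1.7  5.  -2.3]
stop False along -0.037 lat 0.0006 [-9.1  5.8  2.3]
8.2333
```

```bash
cat >> h.py <<'E'
def push():
    p=get_state()["tcp_pos"]; f0=get_state()["contact_force"]
    s=bot.move_l(p+EX*.008,v=.03,threshold=25); g=get_state(); print("push",s,((g["tcp_pos"]-p)@EX).round(4),(g["contact_force"]-f0).round(1),"along",((g["tcp_pos"]-FACE)@EX).round(4))
E
python3 - <<'E'
from h import *
push(); release()
for f in find(): print(f)
c=viewer.camera("top"); crop(c,125,138,285,248,5,"topC.png")
E
```

```text
push False 0.0027 [-10.1  -5.2   5.5] along -0.0343
```

View pics/topC.png

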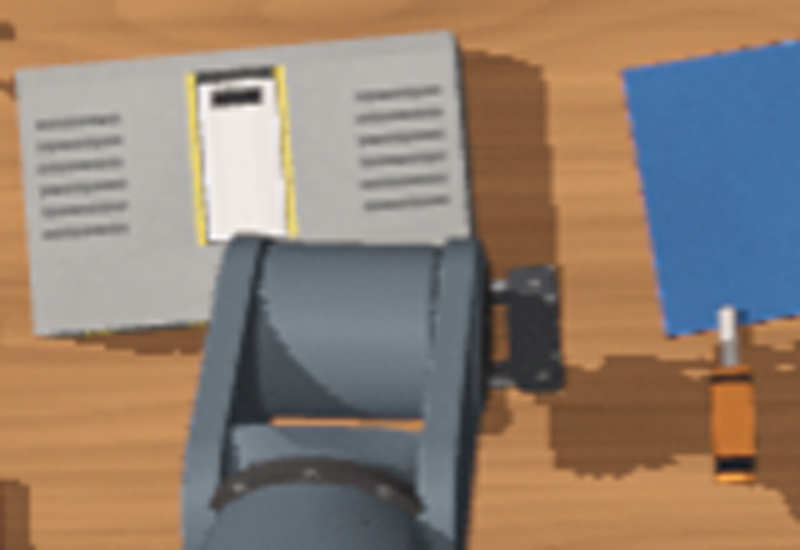

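The arm hides the plugged probe here. I'll move aside and look again.

```bash
cat >> h.py <<'E'
def home(): bot.set_joints([-75.608,20.094,94.641,0,65.266,-4.847])
E
python3 - <<'E'
from h import *
home(); print(get_state()["t"])
for f in find(): print(f)
c=viewer.camera("top"); crop(c,125,138,285,248,5,"topD.png")
E
```

```text
12.0417
(array([0.4745, 0.0279]), np.float64(2.7), array([22.4,  8.3]))
(array([ 0.4344, -0.1683]), np.float64(-1.4), array([22.,  8.]))
(array([ 0.4263, -0.261 ]), np.float64(5.6), array([22.7,  8.2]))
(array([ 0.4131, -0.3572]), np.float64(18.0), array([23.1,  8.1]))
```

View pics/topD.png

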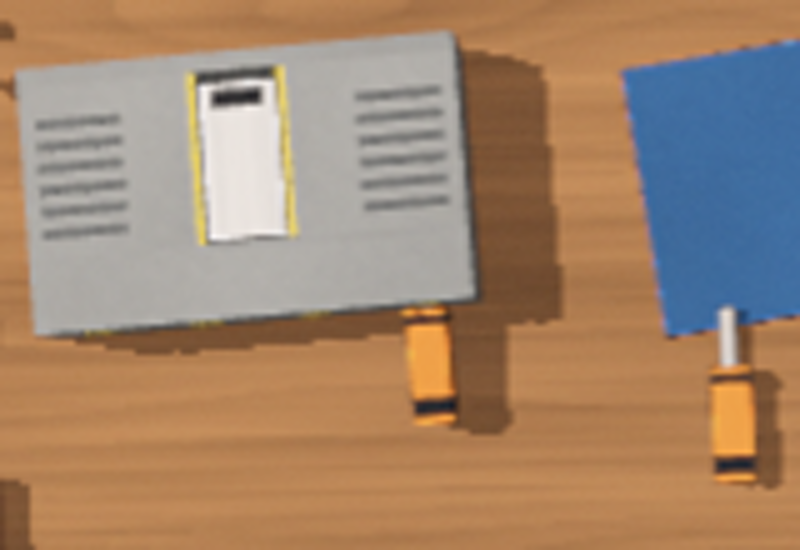

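Probe A is flush against the unit front, at (430,365) in the crop. On to B, C and D, with a fresh look before each pick.

```bash
cat >> h.py <<'E'
def nxt(y0,k):
    c=[f for f in find() if f[0][1]<-.0 and f[0][0]<.46]; print(*c,sep="\n")
    f=min(c,key=lambda f:abs(f[0][1]-y0)); pick(f[0],f[1]); 
    if get_state()["width"]<.2: raise SystemExit("missed")
    plug(k); push(); 
    a=(get_state()["tcp_pos"]-FACE)@EX
    if a<-.042: raise SystemExit("not home")
    release(); home(); print(*find(),get_state()["t"],sep="\n")
E
python3 - <<'E'
from h import *
nxt(-.168,-.035)
E
```

```text
(array([ 0.4344, -0.1683]), np.float64(-1.4), array([22.,  8.]))
(array([ 0.4263, -0.261 ]), np.float64(5.6), array([22.7,  8.2]))
(array([ 0.4131, -0.3572]), np.float64(18.0), array([23.1,  8.1]))
picked width 0.27990472029851027
pre False [ 0.2 -0.   0.8]
stop False along -0.0352 lat 0.0 [-6.2  1.5  1. ]
push False 0.0032 [-15.8   5.3   8.2] along -0.032
(array([0.4745, 0.0279]), np.float64(2.7), array([22.4,  8.3]))
(array([0.4697, 0.098 ]), np.float64(4.3), array([22.5,  8.2]))
(array([ 0.4263, -0.261 ]), np.float64(5.6), array([22.7,  8.2]))
(array([ 0.4131, -0.3572]), np.float64(18.0), array([23.1,  8.1]))
23.9667
```

Run:
```python
from h import *
nxt(-.261,.035); nxt(-.357,.105)
c=viewer.camera("top"); crop(c,125,138,345,248,3.6,"topE.png")
```

```text
(array([ 0.4263, -0.261 ]), np.float64(5.6), array([22.7,  8.2]))
(array([ 0.4131, -0.3572]), np.float64(18.0), array([23.1,  8.1]))
picked width 0.27691612466663346
pre False [1.2 5.1 0.5]
stop False along -0.0364 lat 0.0006 [-9.1  9.7  4.7]
push False 0.0029 [-10.8  -3.8   4.1] along -0.0335
(array([0.4745, 0.0279]), np.float64(2.7), array([22.4,  8.3]))
(array([0.4695, 0.0969]), np.float64(-1.0), array([22.,  8.]))
(array([0.4652, 0.1691]), np.float64(4.9), array([22.3,  8.1]))
(array([ 0.4131, -0.3572]), np.float64(18.0), array([23.1,  8.1]))
36.25
(array([ 0.4131, -0.3572]), np.float64(18.0), array([23.1,  8.1]))
picked width 0.2769775126704784
pre False [ 2.4  5.6 -2.9]
stop False along -0.0365 lat 0.0006 [-11.1   8.6   3.1]
push False 0.0033 [-11.8  -1.6   4.5] along -0.0332
(array([0.4745, 0.0279]), np.float64(2.7), array([22.4,  8.3]))
(array([0.4698, 0.0969]), np.float64(4.8), array([22.5,  7.6]))
(array([0.4652, 0.1651]), np.float64(10.5), array([22.7,  7.8]))
(array([0.4604, 0.2392]), np.float64(5.0), array([22.1,  7.6]))
49.0583
```

View pics/topE.png

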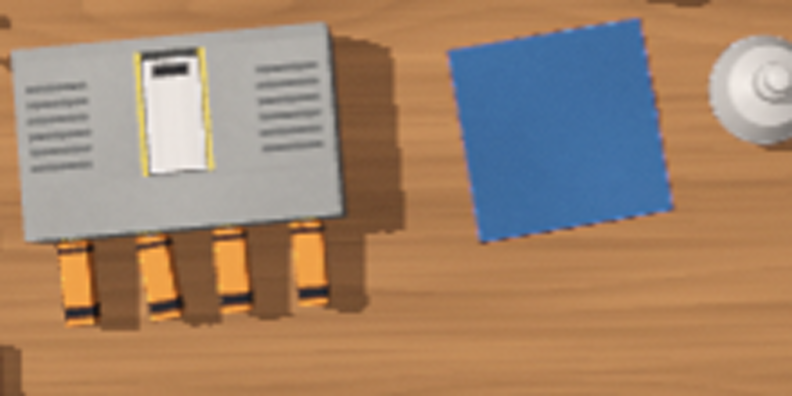

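The second probe from the left, at (160,275), now stands at an angle (10.5° against 4.9° before), so it has been knocked. I'll re-seat it, then check all four and tip the hatch.

```bash
cat >> h.py <<'E'
NEST=UC+.0165*EX+.07*EZ
def reseat(k):
    S=FACE+EY*k+EZ*.039-EX*.0375; bot.grip(.45)
    bot.move_ptp(S+EZ*.09,R(TH)); bot.move_l(S,v=.12); bot.grip(0.,25); print(get_state()["width"]); push(); release()
E
python3 - <<'E'
from h import *
reseat(.035); home(); print(*find(),sep="\n")
bot.grip(0.)
P=NEST+.040*EX+.011*EZ
bot.move_ptp(P+EZ*.06,R(TH)); bot.move_l(P+EZ*.006,v=.1)
f0=get_state()["contact_force"]
s=bot.move_l(P-EZ*.018,v=.03,threshold=15); g=get_state()
print(s,(g["tcp_pos"]-P).round(4),(g["contact_force"]-f0).round(1))
bot.move_l(P+EZ*.08,v=.15); home()
c=viewer.camera("top"); crop(c,125,138,285,248,5,"topF.png"); print(*find(),get_state()["t"],sep="\n")
c=viewer.camera("scene"); u,v=proj(c,NEST).astype(int); crop(c,u-60,v-50,u+60,v+50,6,"scF.png")
E
```

```text
0.2935706604825884
push True 0.0022 [-3.3  3.1  6.4] along -0.035
(array([0.4745, 0.0279]), np.float64(2.7), array([22.4,  8.3]))
(array([0.4695, 0.0969]), np.float64(-1.0), array([22.,  8.]))
(array([0.4653, 0.1684]), np.float64(5.5), array([22.3,  7.4]))
(array([0.4604, 0.2392]), np.float64(5.0), array([22.1,  7.6]))
True [ 0.0006  0.     -0.0145] [-0.   0.6  6.1]
(array([0.4745, 0.0279]), np.float64(2.7), array([22.4,  8.3]))
(array([0.4695, 0.0969]), np.float64(-1.0), array([22.,  8.]))
(array([0.4653, 0.1684]), np.float64(5.5), array([22.3,  7.4]))
(array([0.4604, 0.2392]), np.float64(5.0), array([22.1,  7.6]))
66.1167
```

View pics/topF.png

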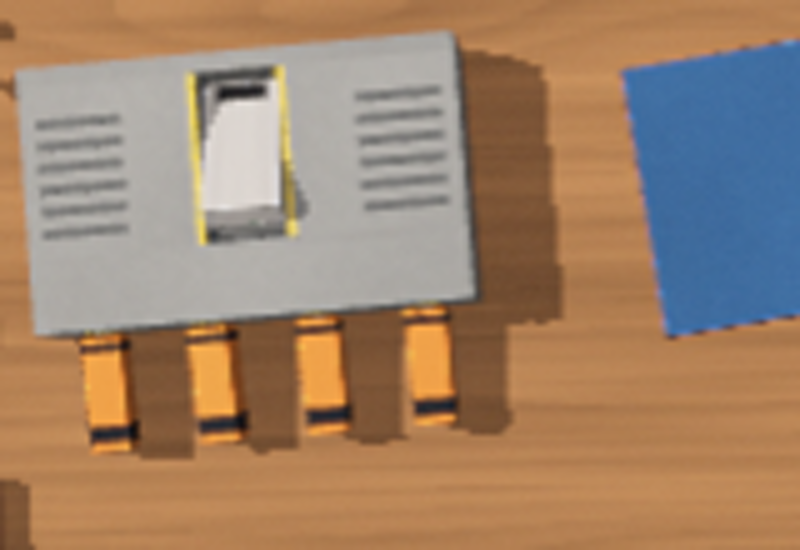

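View pics/scF.png

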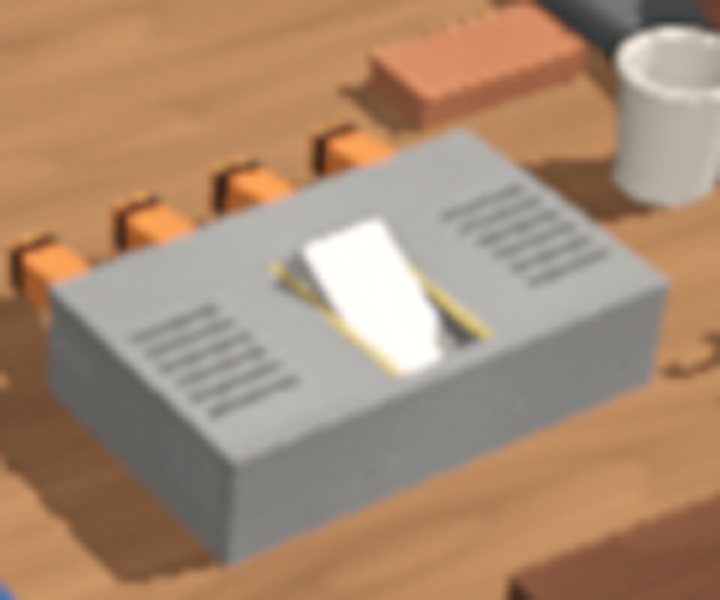

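The hatch is tipped, with its near end up at (242,210) in the top crop, and all four probes are flush and straight. Now I'll grip across the raised end, square to the hatch.

```bash
cat >> h.py <<'E'
from scipy.spatial.transform import Rotation as Ro
E
python3 - <<'E'
from h import *
c=viewer.camera("top")
for p in[(205,207),(281,208)]:
    q=at(c,(p[0]+.5)/5-.5+125,(p[1]+.5)/5-.5+138,.092)-NEST; print("near edge",(q@EX).round(4),(q@EY).round(4))
Rm=Ro.from_rotvec(np.radians(30)*EY).as_matrix()@R(TH); d=Rm[:,2]
T=NEST-.033*EX+.006*EZ-.011*d
bot.grip(.78); bot.move_ptp(T-.08*d,Rm)
f0=get_state()["contact_force"]
print(bot.move_l(T,v=.08,threshold=8),(get_state()["tcp_pos"]-T).round(4),(get_state()["contact_force"]-f0).round(1))
bot.grip(0.,60); print(get_state()["width"],get_state()["t"])
bot.move_l(get_state()["tcp_pos"]+EZ*.01,v=.05); print((get_state()["contact_force"]-f0).round(1))
bot.move_l(get_state()["tcp_pos"]+EZ*.10,v=.08); print(get_state()["width"],(get_state()["contact_force"]-f0).round(1))
c=viewer.camera("scene"); u,v=proj(c,get_state()["tcp_pos"]).astype(int); crop(c,u-70,v-60,u+70,v+60,5,"scG.png")
E
```

```text
near edge -0.0313 0.0226
near edge -0.0361 -0.0249
False [0.0004 0.     0.0004] [-0.5  0.3  0.8]
0.5304760903428997 71.9
[-0.7  0.5 -2.5]
0.5296135420200988 [-0.9  1.5 -1.9]
```

View pics/scG.png

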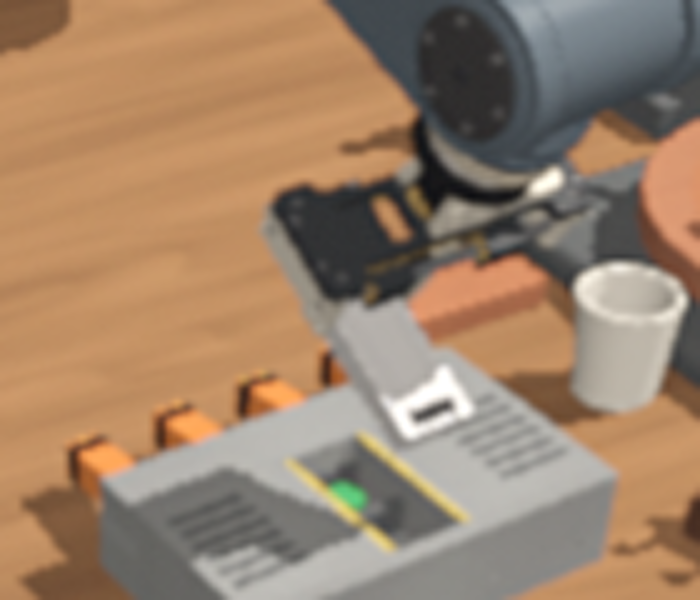

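Run:
```python
from h import *
ym=np.radians(7.9); mx=np.array([np.cos(ym),np.sin(ym),0]); M=np.array([.592,-.204,.0215])-.042*mx
bot.move_ptp(M+EZ*.09,R(ym)); bot.move_l(M+EZ*.04,v=.1)
f0=get_state()["contact_force"]
s=bot.move_l(M-EZ*.004,v=.02,threshold=3); print(s,(get_state()["tcp_pos"]-M).round(4),(get_state()["contact_force"]-f0).round(1))
c=viewer.camera("scene"); u,v=proj(c,M+.04*mx).astype(int); crop(c,u-70,v-60,u+70,v+60,5,"scH.png"); print(get_state()["t"])
```

```text
True [ 0. -0. -0.] [-0.4  0.1  8.2]
77.5167
```

View pics/scH.png

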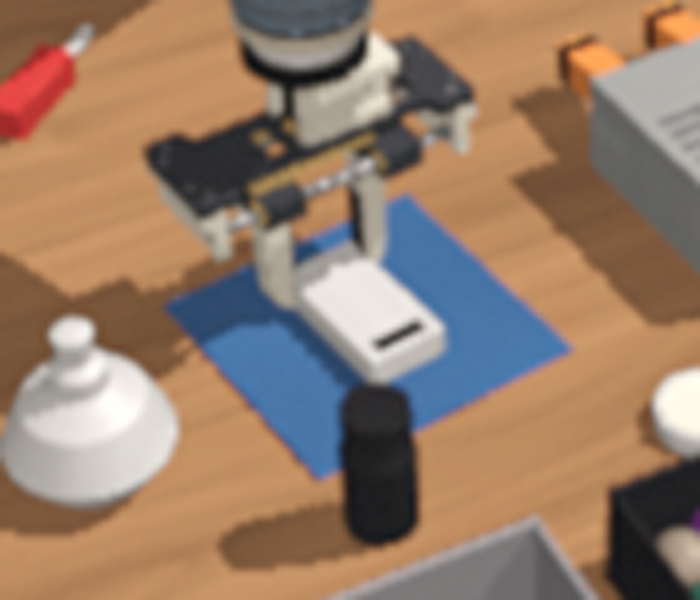

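The hatch lies flat on the mat at the expected height. I'll release it and check everything before pressing the button.

Run:
```python
from h import *
bot.grip(.75); bot.move_l(get_state()["tcp_pos"]+EZ*.1,v=.12); home(); bot.grip(0.)
c=viewer.camera("top"); crop(c,125,138,345,248,3.6,"topI.png"); print(*find(),get_state()["t"],sep="\n")
```

```text
(array([0.4745, 0.0279]), np.float64(2.7), array([22.4,  8.3]))
(array([0.4695, 0.0969]), np.float64(-1.0), array([22.,  8.]))
(array([0.4653, 0.1684]), np.float64(5.5), array([22.3,  7.4]))
(array([0.4604, 0.2392]), np.float64(5.0), array([22.1,  7.6]))
82.125
```

View pics/topI.png

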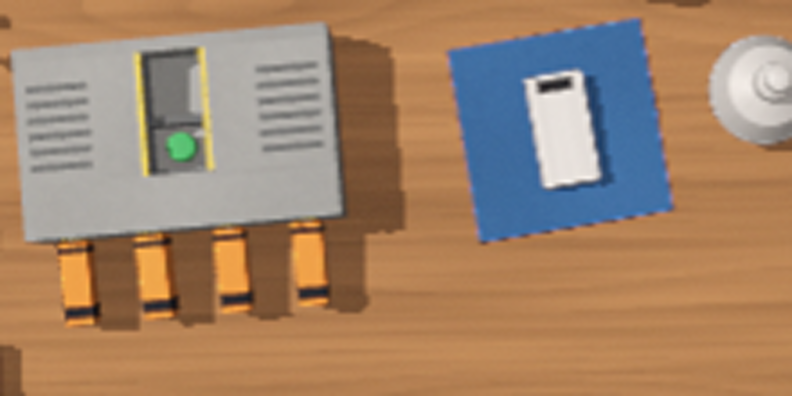

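Run:
```python
from h import *
c=viewer.camera("top")
a=[((at(c,*r[0],.051)-FACE)[:2]@EX[:2]).round(4) for r,ar,P in blobs(c,.051,80) if P[0]<.55 and max(r[1])<30]; print("handle centres",a)
b=at(c,(181.5)/3.6-.5+125,146.5/3.6-.5+138,.048)-NEST; print("button",(b@EX).round(4),(b@EY).round(4))
if len(a)!=4 or min(a)<-.041: raise SystemExit
P=NEST-.026*EX-.022*EZ+.011*EZ
bot.move_ptp(P+EZ*.08,R(TH)); bot.move_l(P+EZ*.006,v=.1)
g0=get_state(); f0=g0["contact_force"]
for z in (-.002,-.004,-.006,-.008,-.010):
    s=bot.move_l(P+EZ*z,v=.02,threshold=20); g=get_state(); print(z,s,(g["tcp_pos"]-P)[2].round(4),(g["contact_force"]-f0).round(1))
    if s or (g["contact_force"]-f0)[2]>14: break
bot.dwell(.3); bot.move_l(P+EZ*.1,v=.1); home()
c=viewer.camera("top"); crop(c,125,138,345,248,3.6,"topJ.png"); print(*find(),get_state()["t"],sep="\n")
```

```text
handle centres [np.float64(-0.0399), np.float64(-0.0406), np.float64(-0.0403), np.float64(-0.0407)]
button -0.0267 0.0009
-0.002 False -0.0018 [2.6 0.7 3.7]
-0.004 False -0.0039 [0.7 1.  3.6]
-0.006 False -0.0057 [0.8 0.8 7.2]
-0.008 False -0.006 [-6.  -1.4 24.4]
(array([0.4745, 0.0279]), np.float64(2.7), array([22.4,  8.3]))
(array([0.4695, 0.0969]), np.float64(-1.0), array([22.,  8.]))
(array([0.4653, 0.1684]), np.float64(5.5), array([22.3,  7.4]))
(array([0.4604, 0.2392]), np.float64(5.0), array([22.1,  7.6]))
91.4583
```

View pics/topJ.png

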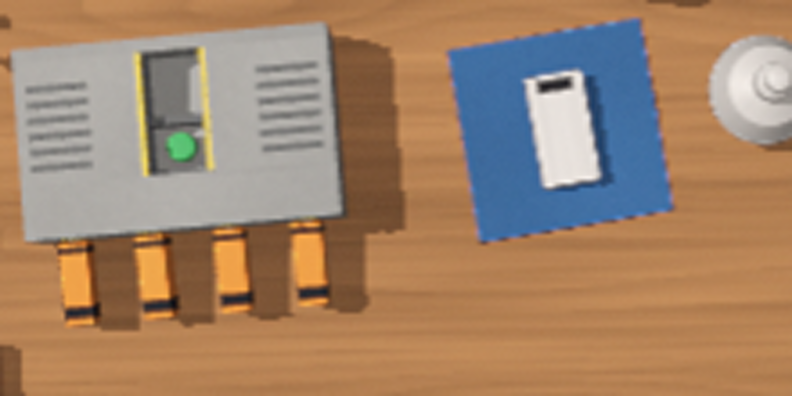

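```bash
python3 -c "
from h import *
bot.dwell(.5); bot.sign_off()"
```

```text
the job is handed in; nothing more can be done
```

The self-test is done and handed in at about 92 s of the 210 s allowed.

- **Probes:** All four orange probes are plugged in, each in its own socket. The third was found about 6° askew after the fourth was plugged. I took this to be the announced knock, gripped it again, straightened it and pushed it home.
- **Hatch:** I tipped it by its striped end, lifted it out by the raised end and laid it on the blue mat. It touched down at the expected height with 8 N and lies flat in the last picture.
- **Button:** I pressed it last. It stopped at 6.0 mm with the force rising to 24 N, so it was fully down, and then I let it go.

**Last checks:** After the press, the hatch and probes were where they had been before it. Nothing else in the last crop (unit, mat, lamp) had moved. The cup, jar, gauge and gem block were outside that crop, so I did not check them again at the end. The robot stood clear.

**Slight disagreement:** The camera put the four handle centres 39.9–40.7 mm from the unit's front, against 37.5 mm when fully home. All four agree within 1 mm, and every push met a firm stop. I therefore took this as camera or calibration bias rather than a real gap.

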